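# Brake and lock the turning sample carousel

### The job

The sampler's carousel is still being turned by its weak drive. Take the red lock pin from its stand, put it down through the slot in the sampler's blue guide arm and use its tip as a light brake on the turning rim, slowing the carousel to a creep (less than a quarter of its running speed) so that the yellow-marked index hole comes to a stop under the slot; then push the pin fully home, so that it locks the carousel, and let go. Be gentle: never press on or jolt the carousel hard (well under 12 N), and leave the other things on the bench alone.

Things in the scene. Friction and masses are not known exactly. Their poses are not given: they have to be found in the camera images.
- sampler: Fixed white housing, 270 x 250 mm, 60 mm high, with the carousel on top and the guide arm over the rim on the side that faces the robot. Origin: on the bench below the carousel's axis; z up; the guide arm lies towards its -x. Its position and yaw differ from start to start; it cannot be moved.
- guide_slot (a point): Centre of the slot at the UPPER face of the blue guide arm, 106 mm above the bench and 102 mm from the carousel's axis (towards the sampler's -x). Axes as the sampler's: the through-slot is 18 mm long along its x (radial) and 11 mm wide along its y (tangential), with a 2 mm chamfer. The guide is 42 mm (x) by 50 mm (y) and 14 mm thick; its underside is 8 mm above the carousel's unpressed top face. Nothing within 80 mm around stands higher than the guide's top.
- deck: The sprung bearing that carries the carousel (pressing on the carousel moves both straight down). Origin on the axis, at the underside of the carousel disc, 72 mm above the bench unpressed. It yields after a preload of 0.2 to 1.8 N, then by 1 mm for every 1 N, at most 6 mm, then it is a hard stop.
- carousel (a joint): Carousel angle, rad, grows without end, anticlockwise from above; the index hole is under the slot at whole multiples of 2 pi. A weak slipping drive turns it at 2.0 rad/s when free and pulls with 0.2 N m (2 N at the rim) when held; held back it takes no harm, let go it sets off again. A tip pressed on the rim slows it the more the harder, and stops it at 2.7 to 5.5 N (friction varies).
- index_hole (a point): Centre of the index hole at the carousel's upper face, 101 mm from the axis: a through-hole 14 mm wide tangentially, about 21 mm long radially, the disc around it painted yellow. Turns with the carousel, a grey disc 230 mm across, 12 mm thick, upper face 84 mm above the bench unpressed, with vials up to 100 mm above the bench within 65 mm of its axis.
- pin_head (a point): Lock pin (50 g, loose, upright): centre of its red round head, 22 mm in diameter and 40 mm high, the part to grasp; 56 mm above the pin's tip. The head's underside is 36 mm above the tip. z along the pin, upwards.
- pin_tip (a point): Tip of the lock pin's steel shaft, 9 mm in diameter and 36 mm long below the head, tapered to 5.6 mm over the last 3 mm. Fully home, the head's underside lies on the guide's upper face and the tip is 70 mm above the bench, having passed through the carousel's hole.
- pin_stand: Fixed black block, 64 x 64 x 40 mm, origin at the centre of its underside; the pin hangs by its head in its central 11 mm hole, tip 4 mm above the bench (head from 40 to 80 mm above the bench). It may be to the left or to the right of the sampler.
- reagent: Loose amber bottle with a green cap, 60 mm in diameter, 130 mm high; origin at its underside. Leave alone. Stands on the other side of the sampler from the pin stand.
- beaker: Loose glass beaker, 68 mm in diameter, 85 mm high, to the right of the sampler; origin at its underside. Leave alone.
- salt_jar: Loose white jar, 60 mm in diameter, 80 mm high, to the left of the sampler; origin at its underside. Leave alone.
- screwdriver: Screwdriver lying on the bench near the robot. Leave alone.
- dish: Shallow glass dish, 90 mm in diameter, 16 mm high, near the robot; origin at its underside. Leave alone.
- lock_pin: The lock pin as a whole; origin at its tip, z along the pin, upwards (see pin_head and pin_tip).
Mind the look-alikes: they are no part of the job. Of the things like the lock_pin, leave any that is green; of the rest the smaller one is meant.

How it is judged:
By the outcome, as a careful person would: the job done as asked, in the order asked, and still so for the second after the job is handed in, with the robot touching nothing.
It also fails if it takes over 64 s, if anything falls off the work surface, if the arm or the gripper's body presses on something with over 40 N, if the wrist force passes 120 N, or if a joint passes its speed limit or range.

### The arm

A 6-joint arm with a two-finger parallel gripper is mounted at the origin on the work surface. World frame = base frame: x ahead of the robot, y to its left, z up, the work surface at z = 0. Lengths are in m, angles in rad, forces in N, time in s.
With the tool pointing down it reaches from about 0.3 to 0.95 m from the base axis. Payload 3.1 kg.
Tool frame: the origin (TCP) lies on the centre line of the jaws, within the pads' length; the fingertips stand robot.tcp_to_tips ahead of it and the grasp point (between the pads) lies 6 mm ahead of it (robot.tcp_to_tips is the distance from the TCP to the fingertips, in m); x points along the fingers, y is the direction in which the jaws open and shut, and the axes are right-handed (so a half turn about x gives the same grasp; the last joint's range is limited). The gripper opens to 85 mm and grips with 20 to 120 N. Pads are 22 mm wide; open, the fingers measure 114 mm over their backs; the gripper's body (76 mm by 85 mm) begins 54 mm behind the grasp point. The pads swing forward as they close: fully open they stand 13 mm farther back than shut.
Start: joints at [1.062, 0.308, 1.634, -0, 1.2, -0.07], TCP at [0.266, 0.566, 0.256] pointing down, gripper open.
Joint ranges: [-3.06, 3.06], [-0.79, 1.96], [0.05, 2.63], [-1.19, 4.34], [0.05, 2.64], [-2.94, 2.94]. Speed limits (rad/s): [2.79, 2.79, 3.14, 3.14, 3.14, 3.14].

### API

Orientations are given as a unit quaternion [x, y, z, w].
In Python, from bench import robot, eyes, ticket, sensors gives the robot as it stands. Calls block until the motion is done:
- robot.move_to(position, orientation): joint-space move of the TCP to a pose.
- robot.move_straight(position, ori=None, v=0.15): straight line of the TCP; ori=None keeps the orientation; v is the mean speed in m/s.
- robot.goto_joints(angles): joint-space move.
- robot.move_gripper(opening, grasp_force=None): finger opening in m; grasp_force is the grip in N (None keeps the last); returns when the fingers have stopped.
- robot.pause(seconds).
- robot.inverse_kinematics(position, orientation): joint angles nearest the present ones, or None.
- eyes.get_image(name): name is "scene" or "side" or "wrist"; returns the picture (480x640x3 uint8, blue, green, red); there is no depth.
- eyes.camera_model(name): a dict with "camera_matrix" (3x3 intrinsics, pixels), "dist_coeffs" ([k1, k2, p1, p2, k3] as OpenCV has them; the pictures are not rectified), "rvec" (rotation vector, rad) and "tvec" (3), from world to camera coordinates, as OpenCV has them; the wrist camera has in their place "T_tool_cam" (4x4, takes a point from camera to tool coordinates, whose origin is the TCP and whose axes are the tool frame's). Camera axes: x right, y down, z forward; pixel columns grow to the right and rows downward; lengths in m; the calibration is good to about 2 mm. A picture is of the moment at which its call begins: read the wrist's pose just before it. camera_model takes no time and is no camera call.
A pose or a line that the arm cannot do raises robot.MotionError and nothing moves.
- ticket.sign_off(): hands the job in, once; it reports no verdict.
Readings, each from a call of its own:
- sensors.get_clock(): time.
- sensors.get_q(): joint angles.
- sensors.get_qvel(): joint speeds.
- sensors.get_effort(): joint torques, N m.
- sensors.get_tcp_pos(): TCP position.
- sensors.get_eef_rot(): TCP orientation.
- sensors.get_force(): force on the tool from outside, world axes, zero at the start.
- sensors.get_wrist_torque(): the same for the moment, N m.
- sensors.get_opening(): finger opening in m.
Only numpy, scipy, OpenCV 4.12 (cv2) and the standard library are available. Lean on these libraries where they do the work, as an engineer would, in place of code of your own. Each camera call takes 0.05 s, during which the arm holds its last target. There are 200 camera calls.

## Working session

There is one attempt and no reset: what is moved stays moved. The work goes in short steps, each a Python script; the robot and the scene stay as the last script left them, time stands still between calls to the robot, and variables do not carry over. Pictures are saved under pics/ and viewed, about 8 in all and at most 12, crops included, and the job is handed in when it is done.

```bash
mkdir -p pics; ls; python3 - <<'E'
from bench import robot, eyes, ticket, sensors
import cv2, numpy as np
a=eyes.get_image("scene");b=eyes.get_image("side")
cv2.imwrite("pics/scene.png",a);cv2.imwrite("pics/side.png",b)
for n in("scene","side","wrist"):print(n,eyes.camera_model(n))
print(sensors.get_clock(),sensors.get_tcp_pos(),sensors.get_eef_rot(),sensors.get_force(),robot.tcp_to_tips)
E
```

```text
pics
scene {'camera_matrix': array([[544.78323421,   0.        , 315.12494316],
       [  0.        , 544.78323421, 237.32093736],
       [  0.        ,   0.        ,   1.        ]]), 'dist_coeffs': array([-0.07824011,  0.        ,  0.        ,  0.        ,  0.        ]), 'rvec': array([ 0.79499383,  2.45239565, -1.24802964]), 'tvec': array([ 0.39088765, -0.09390303,  1.4591323 ])}
side {'camera_matrix': array([[492.30504158,   0.        , 319.48090296],
       [  0.        , 492.30504158, 239.08050506],
       [  0.        ,   0.        ,   1.        ]]), 'dist_coeffs': array([-0.02014784,  0.        ,  0.        ,  0.        ,  0.        ]), 'rvec': array([ 2.30688646, -0.40817285,  0.19441568]), 'tvec': array([-0.46439737,  0.18217564,  1.01032739])}
wrist {'camera_matrix': array([[378.62368198,   0.        , 320.2798659 ],
       [  0.        , 378.62368198, 234.60213991],
       [  0.        ,   0.        ,   1.        ]]), 'dist_coeffs': array([-0.05168398,  0.        ,  0.        ,  0.        ,  0.        ]), 'T_tool_cam': array([[-3.43522786e-04, -3.19811221e-01,  9.47481222e-01,
        -1.17296125e-01],
       [ 9.99999865e-01,  2.59636910e-04,  4.50201573e-04,
        -1.98132604e-04],
       [-3.89980612e-04,  9.47481248e-01,  3.19811088e-01,
        -8.16579510e-02],
       [ 0.00000000e+00,  0.00000000e+00,  0.00000000e+00,
         1.00000000e+00]])}
0.1 [0.26522397 0.56515094 0.25514495] [ 0.15319682  0.6903664  -0.15462458  0.68993928] [ 0.60845673 -0.9279076  -0.95878657] 0.025
```

View pics/scene.png

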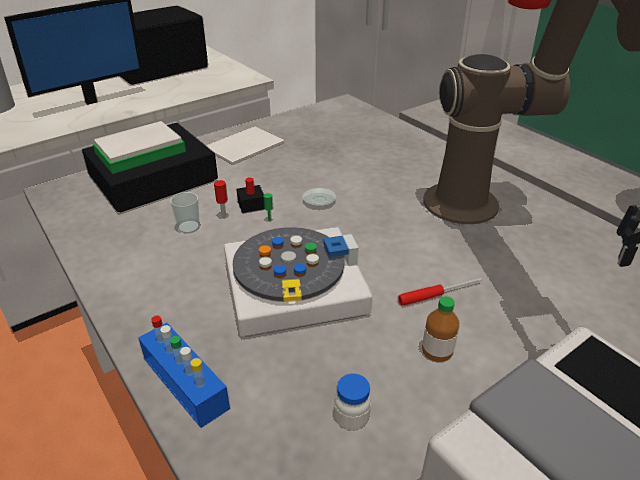

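View pics/side.png

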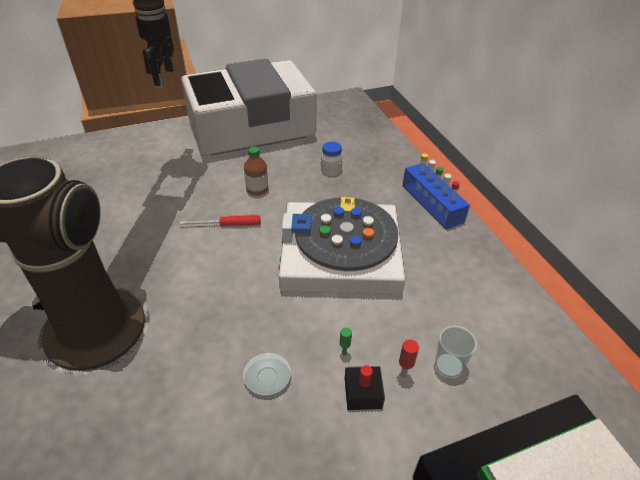

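The scene view shows the pin in its stand at (250,186), the guide slot at about (337,243), the larger red decoy at (220,192) and the green one at (268,202). In the side view the pin head is at (366,373) and the guide at (300,222).

```bash
cat > h.py <<'E'
from bench import robot, eyes, ticket, sensors
import cv2, numpy as np
from scipy.spatial.transform import Rotation as R
def cam(n,pos=None,q=None):
    m=eyes.camera_model(n)
    if n=="wrist":
        T=np.eye(4);T[:3,:3]=R.from_quat(q).as_matrix();T[:3,3]=pos
        T=T@np.array(m["T_tool_cam"]); Rc=T[:3,:3]; c=T[:3,3]
    else:
        Rc=cv2.Rodrigues(m["rvec"])[0].T; c=-Rc@m["tvec"]
    return m["camera_matrix"],m["dist_coeffs"],Rc,c
def ray(C,uv):
    p=cv2.undistortPoints(np.array([[uv]],float),C[0],C[1])[0,0]
    d=C[2]@np.array([p[0],p[1],1.]);return C[3],d/np.linalg.norm(d)
def onz(C,uv,z):
    c,d=ray(C,uv);return c+d*(z-c[2])/d[2]
def tri(*cu):
    A=0;b=0;rs=[ray(*x) for x in cu]
    for c,d in rs:
        P=np.eye(3)-np.outer(d,d);A=A+P;b=b+P@c
    x=np.linalg.solve(A,b);return x,[float(np.linalg.norm((np.eye(3)-np.outer(d,d))@(x-c))) for c,d in rs]
def proj(C,X):
    rv=cv2.Rodrigues(C[2].T)[0];return cv2.projectPoints(np.array(X,float).reshape(-1,3),rv,-C[2].T@C[3],C[0],C[1])[0].reshape(-1,2)
def down(yaw):  # tool x down, tool y (jaw) at world yaw
    x=np.array([0,0,-1.]);y=np.array([np.cos(yaw),np.sin(yaw),0]);return R.from_matrix(np.c_[x,y,np.cross(x,y)]).as_quat()
def pose(): return np.array(sensors.get_tcp_pos()),np.array(sensors.get_eef_rot())
E
python3 - <<'E'
from h import *
S=cam("scene");D=cam("side")
print("pin head",tri((S,(250,186)),(D,(366,374))),"top plane",onz(S,(250,180),.08),onz(D,(366,369),.08))
print("guide",tri((S,(337,243)),(D,(300,221))))
print("axis",tri((S,(288,257)),(D,(347,227))))
print("others",[onz(D,p,.06).round(3) for p in((409,355),(346,338),(268,375))])
f=[];
print(R.from_quat(sensors.get_eef_rot()).as_matrix().round(2))
for i in range(20): robot.pause(.01);f.append(sensors.get_force())
print(np.mean(f,0),np.std(f,0),sensors.get_clock())
a=cv2.resize(cv2.imread("pics/scene.png")[150:300,210:370],None,fx=4,fy=4,interpolation=2)
b=cv2.resize(cv2.imread("pics/side.png")[190:410,270:430],None,fx=2.7,fy=2.7,interpolation=2)
print(a.shape,b.shape);cv2.imwrite("pics/ca.png",a)
E
```

```text
pin head (array([ 0.46258273, -0.31903668,  0.05950589]), [0.001591216657381683, 0.0015912166573818726]) top plane [ 0.46224169 -0.31355314  0.08      ] [ 0.46143943 -0.32141232  0.08      ]
guide (array([0.46882116, 0.05896534, 0.10498508]), [0.0006275574183494328, 0.0006275574183493733])
axis (array([0.56737853, 0.02109369, 0.08937309]), [0.0009333940279500695, 0.0009333940279500227])
others [array([ 0.555, -0.311,  0.06 ]), array([ 0.46 , -0.237,  0.06 ]), array([ 0.3  , -0.263,  0.06 ])]
[[-0.    0.42  0.91]
 [-0.    0.91 -0.42]
 [-1.   -0.   -0.  ]]
[-0.2019362   0.08769181  0.2021523 ] [0.52340007 0.47551234 0.36670555] 0.2667
(600, 640, 3) (594, 432, 3)
```

```bash
python3 - <<'E'
from h import *
q=down(np.radians(69))
robot.move_to([.469,.059,.25],q)
p=pose();np.savez("w1.npz",p=p[0],q=p[1]);cv2.imwrite("pics/w1.png",eyes.get_image("wrist"))
print(p,sensors.get_clock())
q2=down(np.radians(60))
robot.move_to([.462,-.318,.22],q2)
p=pose();np.savez("w2.npz",p=p[0],q=p[1]);cv2.imwrite("pics/w2.png",eyes.get_image("wrist"))
print(p,sensors.get_clock(),sensors.get_q())
# two scene frames to check speed
for i in range(6): cv2.imwrite(f"pics/s{i}.png",eyes.get_image("scene"));print(sensors.get_clock())
E
```

```text
(array([0.4691668 , 0.05964427, 0.25010993]), array([ 0.12869425,  0.69523036, -0.12843159,  0.69541201])) 2.2833
(array([ 0.46238567, -0.31693467,  0.21998485]), array([ 0.18290614,  0.68314098, -0.1823956 ,  0.68307802])) 3.7417 [-6.78370458e-01  2.23136400e-01  1.81962507e+00  5.60517499e-04
  1.09899294e+00 -1.72750730e+00]
3.7917
3.8417
3.8917
3.9417
3.9917
4.0417
```

View pics/w1.png

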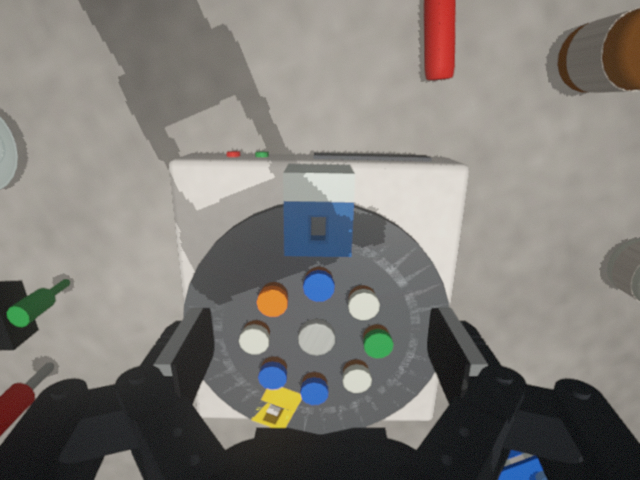

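View pics/w2.png

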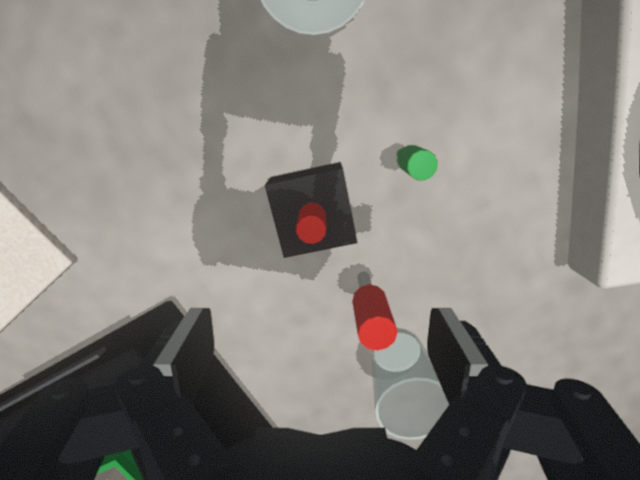

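w1: the guide slot is at about (318,226), the axis knob at about (316,338) and the yellow mark at (277,408). w2: the stand pin's head top is centred at (311,230), the larger red decoy is at (377,333) and the green one at (421,164).

```bash
python3 - <<'E'
from h import *
im=cv2.imread("pics/w1.png");c=cv2.resize(im[150:270,258:378],None,fx=5,fy=5,interpolation=cv2.INTER_NEAREST);
im2=cv2.imread("pics/w2.png")
cv2.imwrite("pics/c1.png",c)
w1=np.load("w1.npz");w2=np.load("w2.npz");A=cam("wrist",w1["p"],w1["q"]);B=cam("wrist",w2["p"],w2["q"])
print("slot",onz(A,(318,226),.106),"axis",[onz(A,(316.5,338),z) for z in(.084,.09,.1)])
g=[onz(A,p,.106) for p in((285,202),(354,203),(353,257),(284,257))];print("guide corners",np.round(g,4))
hs=[onz(A,p,.06) for p in((170,161),(469,167))];d=hs[1]-hs[0];print("housing edge",np.round(hs,4),np.linalg.norm(d),np.degrees(np.arctan2(d[1],d[0])))
# pin head top circle: brighter red
hsv=cv2.cvtColor(im2,cv2.COLOR_BGR2HSV);m=((hsv[...,0]<8)|(hsv[...,0]>172))&(hsv[...,1]>120)
ys,xs=np.nonzero(m[190:250,280:340]);v=hsv[190:250,280:340,2][ys,xs];print(np.percentile(v,[5,25,50,75,95]))
t=v>np.percentile(v,60)-8;print("bright",xs[t].min()+280,xs[t].max()+280,ys[t].min()+190,ys[t].max()+190,ys.max()+190, xs.min()+280,xs.max()+280)
print("head",onz(B,(311,230),.08), onz(B,(325,230),.08)-onz(B,(297,230),.08))
S=cam("scene")
for i in range(6):
    s=cv2.cvtColor(cv2.imread(f"pics/s{i}.png"),cv2.COLOR_BGR2HSV)[210:310,220:360];y=cv2.inRange(s,(22,150,100),(35,255,255));yy,xx=np.nonzero(y)
    if len(xx):X=onz(S,(xx.mean()+220,yy.mean()+210),.084);print(len(xx),X)
E
```

```text
slot [0.46863178 0.05812467 0.106     ] axis [array([0.57020979, 0.01752396, 0.084     ]), array([0.56645429, 0.0190301 , 0.09      ]), array([0.56019512, 0.02154035, 0.1       ])]
guide corners [[0.4436 0.0427 0.106 ]
 [0.4618 0.0881 0.106 ]
 [0.5005 0.0738 0.106 ]
 [0.4821 0.0258 0.106 ]]
housing edge [[ 0.3874 -0.0396  0.06  ]
 [ 0.4789  0.1859  0.06  ]] 0.2433878259298061 67.91758492230284
[ 97. 110. 160. 163. 165.]
bright 297 324 216 242 243 296 326
head [ 0.46057194 -0.32345534  0.08      ] [0.00998186 0.01733234 0.        ]
262 [0.51326108 0.09585961 0.084     ]
241 [0.50702759 0.09001534 0.084     ]
233 [0.50031064 0.08303812 0.084     ]
208 [0.49612206 0.0769029  0.084     ]
153 [0.49447892 0.0698672  0.084     ]
112 [0.49437317 0.06101229 0.084     ]
```

View pics/c1.png

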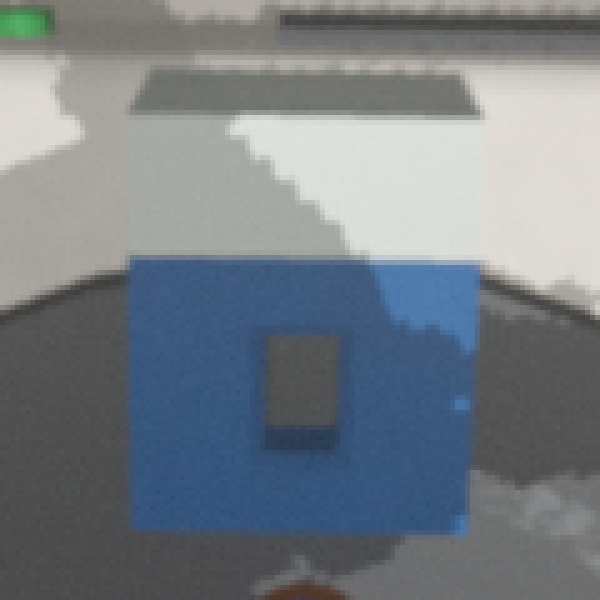

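The enlarged crop puts the slot, including its chamfer, at full-image (318.4,228.4). That agrees with the guide's centre. Next I grasp the pin and hover over the slot.

```bash
python3 - <<'E'
from h import *
w1=np.load("w1.npz");A=cam("wrist",w1["p"],w1["q"])
print("slot",onz(A,(318.4,228.4),.106))
P=np.array([.461,-.322]);q=down(np.radians(60))
robot.move_gripper(.05,40)
robot.move_to([*P,.14],q)
robot.move_straight([*P,.072],v=.1)
f0=np.mean([sensors.get_force() for i in range(1)],0)
robot.move_gripper(.012,40);robot.pause(.1)
f=[]
for i in range(15): robot.pause(.01);f.append(sensors.get_force())
print("grip",sensors.get_opening(),np.mean(f,0),sensors.get_tcp_pos())
robot.move_straight([*P,.205],v=.12)
q=down(np.radians(68.2))
robot.move_to([.470,.0575,.205],q)
robot.pause(.15)
p=pose();np.savez("w3.npz",p=p[0],q=p[1]);cv2.imwrite("pics/w3.png",eyes.get_image("wrist"))
cv2.imwrite("pics/sc3.png",eyes.get_image("scene"));cv2.imwrite("pics/sd3.png",eyes.get_image("side"))
f=[]
for i in range(20): robot.pause(.01);f.append(sensors.get_force())
print(p,np.mean(f,0),sensors.get_opening(),sensors.get_clock())
a=cv2.imread("pics/w3.png")[90:390,170:470];a=cv2.resize(a,None,fx=2,fy=2)
cv2.imwrite("pics/w3c.png",a)
b=cv2.imread("pics/sc3.png")[170:320,210:400];d=cv2.imread("pics/sd3.png")[150:300,240:430]
cv2.imwrite("pics/f3.png",np.vstack([cv2.resize(x,None,fx=2,fy=2) for x in(b,d)]))
E
```

```text
slot [0.47043578 0.05774136 0.106     ]
grip 0.021432716712842186 [-1.38516817 -1.18885481  5.98027245] [ 0.46151041 -0.32277442  0.07297491]
(array([0.47043369, 0.05652808, 0.20504358]), array([ 0.13424668,  0.69414142, -0.13436682,  0.69432779])) [-0.02250032 -0.03307484 -0.38341591] 0.020839504586815372 9.4583
```

View pics/w3c.png

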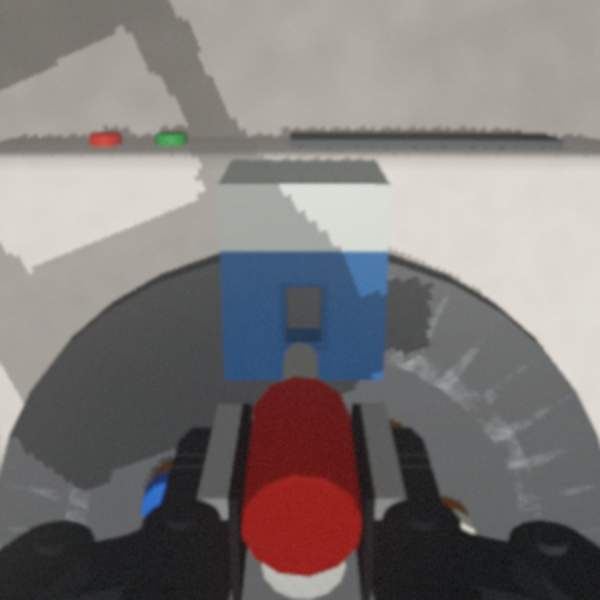

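View pics/f3.png

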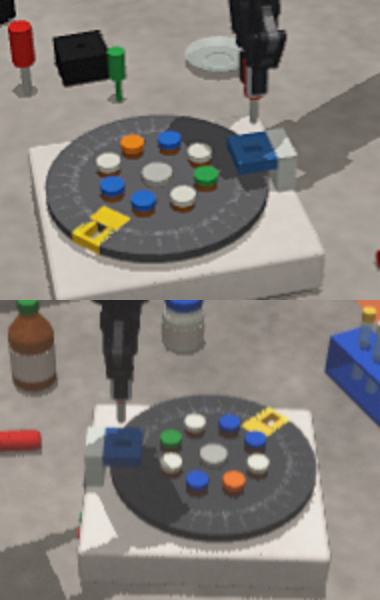

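The pin is held upright. In the wrist view its tip is at full-image (320.2,264.5) and the slot at (322,247). In the scene view the tip is at (336.5,231), in the side view at (300.5,209).

```bash
python3 - <<'E'
from h import *
w=np.load("w3.npz");A=cam("wrist",w["p"],w["q"]);S=cam("scene");D=cam("side")
M=R.from_quat(w["q"]).as_matrix()
for n,X in(("tip",onz(A,(320.2,264.5),.137)),("slot",onz(A,(322,247),.106)),("headtop",onz(A,(170+151,90+262.5),.205-.068+.076)),("tip2",tri((S,(336.5,231)),(D,(300.5,209)))[0])):
    print(n,X.round(4),"tool yz",(M.T@(X-w["p"]))[1:].round(4))
for n,C,uv in(("scene slot",S,(210+252/2,170+148/2)),("side slot",D,(240+122/2,150+(441-300)/2))):
    print(n,onz(C,uv,.106))
Sl=np.array([.4704,.0577,.106])
print(proj(S,Sl),proj(D,Sl))
E
```

```text
tip [0.4682 0.0572 0.137 ] tool yz [-0.0002 -0.0024]
slot [0.4702 0.0576 0.106 ] tool yz [ 0.0009 -0.0007]
headtop [0.4685 0.0574 0.213 ] tool yz [ 0.0001 -0.0021]
tip2 [0.4715 0.0605 0.1379] tool yz [ 0.0041 -0.0005]
scene slot [0.47283535 0.06172098 0.106     ]
side slot [0.47159967 0.0582843  0.106     ]
[[335.74848135 242.65523639]] [[300.57592951 220.78304677]]
```

```bash
cat >> h.py <<'E'
SLOT=np.array([.4720,.0575]);YAW=np.radians(-21.8);AX=np.array([.4704,.0577])+.102*np.array([np.cos(YAW),np.sin(YAW)])
SC=cam("scene")
def rem():
    """angle the index hole still has to travel to the slot (0..2pi), or None; time of picture"""
    t=sensors.get_clock();s=cv2.cvtColor(eyes.get_image("scene"),cv2.COLOR_BGR2HSV)[210:315,215:365]
    yy,xx=np.nonzero(cv2.inRange(s,(22,150,90),(35,255,255)))
    if len(xx)<40:return t,None,len(xx)
    X=onz(SC,(xx.mean()+215,yy.mean()+210),.084)[:2]-AX
    return t,(np.pi+YAW-np.arctan2(X[1],X[0]))%(2*np.pi),len(xx)
def F(n=8):
    f=[]
    for i in range(n): robot.pause(.008);f.append(sensors.get_force())
    return np.mean(f,0)
E
python3 - <<'E'
from h import *
q=down(np.radians(68.2));T=np.array([.4724,.0569])
robot.move_straight([*T,.182],q,v=.06);b=F(15);print("base",b)
P=np.mean([sensors.get_tcp_pos() for i in range(10)],0);print(P)
for z in(.174,.170,.164,.158):
    t=sensors.get_clock();robot.move_straight([*T,z],q,v=.04);t1=sensors.get_clock();f=F(8)-b;print(z,t1-t,f.round(2),np.round(sensors.get_tcp_pos(),4))
    if np.abs(f).max()>3: print("stop");break
t=sensors.get_clock();robot.move_straight([*T,z-.0003],q,v=.01);print("small",sensors.get_clock()-t)
for i in range(12):
    print(np.round(rem(),3),end=" ")
print(sensors.get_clock())
E
```

```text
base [ 0.0463656   0.04366412 -0.54727268]
[0.47263281 0.0569242  0.18218376]
0.174 0.34999999999999964 [-0.02  0.04 -0.33] [0.4723 0.0569 0.1739]
0.17 0.25 [ 0.41  0.17 -0.36] [0.4723 0.0569 0.1699]
0.164 0.3000000000000007 [ 0.   -0.02  0.  ] [0.4723 0.0569 0.1638]
0.158 0.3000000000000007 [ 0.04 -0.21  0.1 ] [0.4722 0.0569 0.1578]
small 0.25
[ 11.833   3.548 213.   ] [ 11.883   3.442 221.   ] [ 11.933   3.349 224.   ] [ 11.983   3.249 241.   ] [ 12.033   3.146 240.   ] [ 12.083   3.058 234.   ] [ 12.133   2.965 245.   ] [ 12.183   2.855 255.   ] [ 12.233   2.773 268.   ] [ 12.283   2.664 274.   ] [ 12.333   2.57  287.   ] [ 12.383   2.474 293.   ] 12.4333
```

```bash
cat > brake.py <<'E'
from h import *
q=down(np.radians(68.2));T=np.array([.4724,.0569])
def go(z,v=.02): robot.move_straight([*T,z],q,v=v)
b=F(12)[2]; z=.1577
while True:
    t,r,n=rem()
    if r is not None and 4.9<r<6.0 and n>100:break
    if t>20: raise SystemExit("no start")
print("start",t,r);z=.1535;go(z,.05)
hist=[];state="slow"
for k in range(45):
    for i in range(3):
        t,r,n=rem()
        if r is not None:hist.append((t,r))
    h=np.array(hist[-3:]);v=-np.polyfit(h[:,0],np.unwrap(h[:,1]),1)[0];r=h[-1,1]
    f=F(5)[2]-b
    print(f"t{t:.2f} z{z*1e3:.2f} r{r:.2f} v{v:.2f} F{f:.2f}")
    if f>7: go(z+.003);raise SystemExit("force")
    if r<.9 or r>6:
        if v<.42: state="watch";break
        if r<.75: go(.1577,.05);raise SystemExit("too fast, lifted")
    d=.0008 if v>1.3 else .0005 if v>.8 else .0003 if v>.5 else .00015 if v>.36 else -.00025 if v<.12 else 0
    if d: z-=d;go(z)
if state!="watch": go(.1577,.05);raise SystemExit("no convergence, lifted")
fh=np.mean([F(6)[2]-b,f]);print("watch hold F",fh);t0=sensors.get_clock();buf=[];hit=False;ni=0
while sensors.get_clock()-t0<9:
    robot.pause(.008);buf.append(sensors.get_force()[2]-b)
    if len(buf)>5 and np.mean(buf[-5:])<.4*fh: hit=True;break
    if len(buf)%60==0: print("  ",np.round(rem(),2),round(np.mean(buf[-30:]),2))
print("hit",hit,sensors.get_clock(),np.round(buf[-10:],2))
if hit:
    z-=.0025;go(z,.05);f=F(6)-[0,0,b];print("after push",z,f.round(2))
    if f[2]<2.0:
        while z>.134:
            z-=.002;go(z,.04);f=F(4)-[0,0,b];print(f"z{z*1e3:.1f}",f.round(2),end=" ")
            if f[2]>2.5:break
    else: print("not in hole")
print(sensors.get_clock(),sensors.get_tcp_pos())
E
python3 brake.py
```

```text
start 13.9333 5.736490714075138
t14.33 z153.50 r5.01 v1.67 F-0.34
t14.78 z152.70 r4.29 v1.50 F0.32
t15.22 z151.90 r3.76 v0.87 F1.78
t15.66 z151.40 r3.45 v0.65 F1.99
t16.10 z151.10 r3.25 v0.43 F2.13
t16.54 z150.95 r3.09 v0.35 F1.70
t16.73 z150.95 r3.03 v0.33 F1.99
t16.93 z150.95 r2.97 v0.37 F2.35
t17.37 z150.80 r2.85 v0.23 F1.73
t17.56 z150.80 r2.80 v0.28 F1.57
t17.75 z150.80 r2.76 v0.14 F2.24
t17.94 z150.80 r2.71 v0.22 F1.84
t18.13 z150.80 r2.67 v0.19 F2.23
t18.32 z150.80 r2.62 v0.21 F2.44
t18.52 z150.80 r2.58 v0.22 F2.28
t18.71 z150.80 r2.53 v0.25 F2.37
t18.90 z150.80 r2.49 v0.18 F1.94
t19.09 z150.80 r2.45 v0.10 F2.07
t19.53 z151.05 r2.31 v0.39 F2.14
t19.98 z150.90 r2.17 v0.34 F1.93
t20.17 z150.90 r2.12 v0.32 F2.57
t20.36 z150.90 r2.07 v0.32 F1.93
t20.55 z150.90 r2.02 v0.20 F1.70
t20.74 z150.90 r1.96 v0.30 F1.81
t20.93 z150.90 r1.91 v0.32 F2.28
t21.12 z150.90 r1.86 v0.20 F2.00
t21.32 z150.90 r1.80 v0.31 F2.41
t21.51 z150.90 r1.75 v0.30 F2.10
t21.70 z150.90 r1.70 v0.18 F2.08
t21.89 z150.90 r1.64 v0.25 F2.29
t22.08 z150.90 r1.59 v0.22 F2.06
t22.27 z150.90 r1.54 v0.25 F2.03
t22.47 z150.90 r1.49 v0.24 F2.11
t22.66 z150.90 r1.44 v0.25 F2.16
t22.85 z150.90 r1.39 v0.26 F2.05
t23.04 z150.90 r1.33 v0.28 F1.95
t23.23 z150.90 r1.29 v0.13 F2.05
t23.43 z150.90 r1.22 v0.28 F2.08
t23.62 z150.90 r1.18 v0.23 F2.26
t23.81 z150.90 r1.13 v0.27 F1.97
t24.00 z150.90 r1.07 v0.25 F2.36
t24.19 z150.90 r1.01 v0.28 F2.12
t24.38 z150.90 r0.96 v0.34 F2.60
t24.57 z150.90 r0.91 v0.34 F2.15
t24.77 z150.90 r0.86 v0.23 F2.03
watch hold F 2.1351454638339176
   [ 25.41   0.67 256.  ] 2.24
   [ 25.96   0.53 245.  ] 2.13
   [ 26.51   0.37 236.  ] 2.03
   [ 27.06   0.25 166.  ] 2.01
hit True 27.5333 [ 2.8   1.83  1.92  1.59  2.87  2.36  1.41  1.2  -0.36 -0.66]
after push 0.14839999999999998 [-0.53 -1.74  2.  ]
z146.4 [-0.76 -1.61  3.15] 28.1167 [0.47246761 0.05690187 0.14650012]
```

```bash
python3 - <<'E'
from h import *
a=eyes.get_image("scene");f=F(12);f2=F(12);b=eyes.get_image("scene");w=eyes.get_image("wrist")
print(f,f2,sensors.get_wrist_torque(),sensors.get_clock(),cv2.absdiff(a,b)[210:315,215:365].max())
x=np.hstack([cv2.resize(b[210:290,290:370],(400,400)),cv2.resize(w[170:270,270:370],(400,400))])
cv2.imwrite("pics/e.png",x)
E
```

```text
[-1.25159581 -1.42358358  3.12853907] [-0.84230119 -1.57481286  2.79905034] [-0.43494282  0.17998983  0.03669087] 28.4667 52
```

View pics/e.png

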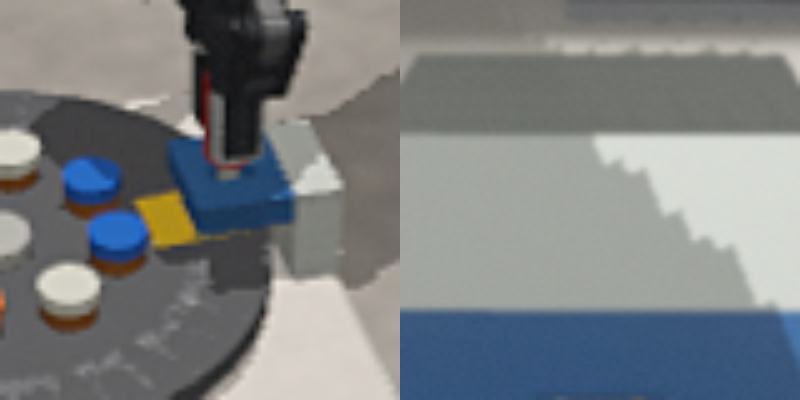

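```bash
python3 - <<'E'
from h import *
q=down(np.radians(68.2));T=np.array([.4724,.0569]);z=.1464
print(np.round(rem(),3))
while z>.134:
    z-=.001;robot.move_straight([*T,z],q,v=.02);f=F(6);print(f"z{z*1e3:.1f}",f.round(2))
    if f[2]>5:break
print(np.round(rem(),3),sensors.get_tcp_pos(),sensors.get_opening(),sensors.get_clock())
E
```

```text
[2.8467e+01 2.8000e-02 8.0000e+01]
z145.4 [-0.7  -1.87  0.29]
z144.4 [-0.9  -1.86  0.51]
z143.4 [-0.73 -1.69  0.97]
z142.4 [-0.31 -1.88  0.64]
z141.4 [-0.29 -2.07  0.75]
z140.4 [-0.41 -2.27  0.78]
z139.4 [-0.83 -1.75  0.68]
z138.4 [-1.82 -1.93  5.32]
[30.917  6.282 77.   ] [0.47247947 0.05690514 0.13894717] 0.021044510647453732 30.9667
```

```bash
python3 - <<'E'
from h import *
q=down(np.radians(68.2));T=np.array([.4724,.0569])
robot.move_gripper(.05);robot.pause(.1);print(F(8))
robot.move_straight([*T,.25],q,v=.12);print(F(8))
print(np.round(rem(),3))
a=eyes.get_image("scene");robot.pause(.6);b=eyes.get_image("scene");d=eyes.get_image("side");w=eyes.get_image("wrist")
print(np.round(rem(),3),cv2.absdiff(a,b)[210:315,215:365].max(),sensors.get_clock())
x=np.hstack([cv2.resize(b[200:300,280:380],(266,400)) if 0 else cv2.resize(b[200:290,285:375],(400,400)),cv2.resize(w[160:300,250:390],(400,400))])
cv2.imwrite("pics/fin.png",x)
E
```

```text
[-0.03095043 -0.12862123  0.14826616]
[-0.46488426 -0.11425144 -0.22025819]
[32.675  6.256 76.   ]Traceback (most recent call last):
  File "<stdin>", line 6, in <module>
ValueError: 200 camera calls are used up
```

```bash
python3 -c "
from h import *
print(sensors.get_tcp_pos(),sensors.get_opening(),sensors.get_clock());ticket.sign_off()"
```

```text
[0.47243127 0.05688821 0.25003608] 0.049992966352780464 33.375
the job is handed in; nothing more can be done
```

The carousel appears locked with the pin fully home. I handed the job in at 33.4 s with the gripper open and well clear.

- **Braking:** I took the smaller red pin from its stand, lowered it through the guide slot and pressed its tip on the rim with about 2 N. That slowed the carousel to about 0.25 rad/s, against 2.0 rad/s running.
- **Locking:** When the index hole reached the slot, the pin's contact force fell away and I pushed it in. Partway down there was a brief drag of about 3 N. The force then dropped below 1 N until the head met the guide at about 5 N. That was at the expected height for fully home (tip about 70 mm above the bench). I then let go.
- **Force:** The highest force I read was 5.3 N, on the guide at the end. While braking it stayed below 3 N.
- **Last checks:** The last picture angle, after letting go and backing off, put the index hole within 0.03 rad of the slot. It had moved about 0.03 rad since just before release, which fits the pin settling in its clearance. A free carousel would have turned about 2 to 3 rad in that time. The force on the empty gripper was about zero.
- **Not checked:** I planned a final close-up and a second stillness check, but the 200 camera calls had run out. That the pin's head still sits flat after release therefore rests on the height and force readings, not on a picture.

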